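# Zero the stand scale and weigh the basket of mandarins

## Robot

A 6-joint arm with a two-finger parallel gripper is mounted at the origin on a cart in front of the work surface, level with it; the furniture and walls round the work are solid. World frame = base frame: x ahead of the robot, y to its left, z up, the work surface at z = 0. Lengths are in mm, angles in rad, forces in N, time in s.
With the tool pointing down it reaches from about 400 to 925 mm from the base axis. Payload 12.5 kg.
Tool frame: the origin (TCP) lies on the centre line of the jaws, within the pads' length; the fingertips stand 19 mm ahead of it and the grasp point (between the pads) is the TCP; z points along the fingers, y is the line along which they close (so a half turn about z gives the same grasp; the last joint's range is limited). The gripper opens to 95 mm and grips with 3 to 60 N. Pads are 20 mm wide; open, the fingers measure 119 mm over their backs; the gripper's body (75 mm by 180 mm) begins 59 mm behind the grasp point.
Start: joints at [-1.351, 0.491, 1.559, -0, 1.092, -0.106], TCP at [200.065, -592.131, 233.661] pointing down, gripper open.
Joint ranges: [-3.1, 3.1], [-0.84, 2.19], [0.05, 2.79], [-1.13, 4.28], [0.06, 2.93], [-2.69, 2.69]. Speed limits (rad/s): [2.22, 2.22, 2.79, 3.14, 3.14, 3.14].

## Interface

Orientations are given as [roll, pitch, yaw] about the fixed x, y, z axes, in that order (R = Rz(yaw) Ry(pitch) Rx(roll)).
In Python, from cell import state, read_camera, job_done gives the robot as it stands.
- The arm moves only by the tool arm_command, never from a script. Its argument "deltas" is a list of rows, each an object of numbers: "dx", "dy", "dz": the shift along the world's x, y, z in m; "yaw": the turn about the world's z in degrees. In form: [{"dx": .., "dy": .., "dz": .., "yaw": ..}, ...]. A call has 1 to 20 rows; each row shifts and turns the commanded pose from where the row before left it; what a row does not reach is not made up. A row lasts 1/10 s, in which the tool goes at most 50 mm and 8.59 degrees, less where a joint would pass 70% of its speed; a pose out of reach is approached as far as the arm can. A call with a gripper value outside its range is refused whole. "gripper" is the finger opening in m, from 0 to 0.0951, set as the call begins (left out, the last holds). The fingers move at their own pace and stop on an object; the grip force is fixed at half the most. Time passes only in rows, so rows that do not move let the fingers close. It gives the time, the measured TCP pose, the force, the opening and the grip force at its end, in the units of the state.
- state(): the state, without advancing time (a new reading comes with each control period).
- read_camera(name): name is "scene" or "top" or "wrist"; returns a dict with "color" (480x640x3 uint8, red, green, blue), "range_z" (480x640 float32, mm along the optical axis (not along the pixel's ray), 0 where there is no reading), "fx", "fy", "cx", "cy" (pixels), "extrinsics" (4x4, takes a point from camera to world coordinates). Camera axes: x right, y up, looking along -z (the intrinsics and any distortion apply to the point x, -y, -z); pixel columns grow to the right and rows downward; lengths in mm; the calibration is good to about 2 mm. A picture is of the moment at which its call begins.
- job_done(): hands the job in; it is judged then, once.
The state is a dict: "t": time; "joints": joint angles; "qvel": joint speeds; "tau": joint torques, N m; "eef_pos": TCP position; "tcp_rot": TCP orientation; "ft_force": force on the tool from outside, world axes, zero at the start; "moment": the same for the moment, N m; "opening": opening from 0.0 (shut) to 1.0 (fully open); "grip_force": force on a finger pad.
Only numpy, scipy, OpenCV 4.12 (cv2) and the standard library are available. Lean on these libraries where they do the work, as an engineer would, in place of code of your own. Each camera call takes 0.05 s, during which the arm holds its last target. There are 200 camera calls.

## Task

Weigh the basket of mandarins on the stand scale. First, with the hook empty, turn the black knob on top until the long zero mark of the dial stands under the needle, and let go of the knob; then bring the basket in from the front, hang it by its bow handle in the twin hook and let it down slowly by feel, letting go only when the scale carries the whole weight: the hook must never move faster than 5 cm a second, even as you let go. Do not press the needle to the end of its travel, and leave the basket hanging quiet and level with all its fruit and nothing else disturbed.

Things in the scene. Friction and masses are not known exactly. Their poses are not given: they have to be found in the camera images.
- scale: white stand scale, fixed. Origin on the worktop straight below the hook seats; x points from the hook back to the column (dial and hook face -x), z up. Foot plate 235 x 150 mm, 10 mm high; column 62 mm wide, its front 109 mm behind the seats; round dial drum 94 mm across on top of it, centre 268 mm and top 315 mm high, face 100 mm behind the seats.
- zero_knob (a joint): angle (rad) of the black zero knob on top of the dial drum; grows anticlockwise seen from above, range -1.5 to 1.5, held by friction. The dial chart turns by half of the knob's angle. The needle stands on the zero mark (hook empty) at knob 0.
- knob_grip (a point): grip point of the zero knob, on its vertical axis, 340 mm above the worktop. The grip is a bar 36 mm long, 12 mm thick and 26 mm high, its top 10 mm above this point, on a round skirt 38 mm across whose top is 15 mm below this point. The point's x axis lies along the bar.
- dial (a joint): angle (rad) of the dial chart: 0 when its zero mark stands straight up, under the resting needle; half of the knob's angle. Positive: the mark has turned clockwise, seen from the front.
- dial_zero (a point): outer part of the long thick zero mark on the chart, 37 mm from the dial centre
- needle_tip (a point): tip of the black needle, 36 mm from the dial centre; it points straight up when the hook is empty and turns clockwise, seen from the front, by 80 rad per metre (4.6 degrees per mm) as the hook sinks
- hook (a joint): how far the sprung hook carriage has sunk (m): 0 empty, end stop at 0.060, spring 190 N/m, lightly damped (it bobs if let go early); the unknown weight of basket and fruit (3 to 9 N) sinks it by 16 to 47 mm. It slides straight down.
- hook_seat (a point): midway between the two hook prongs, where the axis of a handle wire lies when seated; 204 mm above the worktop when empty, sinks with the hook; axes as the scale's. Prongs: 8 mm bar at y = -40 and +40 mm (72 mm clear between), troughs open upwards, 28 mm wide at the mouth, 12 at the seat; front tips 25 mm and rear arms 19 mm above the seat; crossbar 85 mm behind.
- basket: round steel wire basket, 138 mm across, rim 58 mm high (fruit reaches 60 mm), with a fixed bow handle that crosses above the middle along the basket's y axis. Origin at the centre of its underside, z up. Its weight differs from run to run.
- handle (a point): middle of the handle, on its axis, 118 mm above the basket's underside; axes as the basket's. The handle's top runs straight along y for 108 mm: a wooden grip 18 mm thick, 50 mm long in the middle, bare 6 mm wire on both sides of it (the wire goes in the prongs). The prongs pass between it and the rim, 57 mm below.
- mandarin_1: mandarin, 55 mm ball, lying in the basket; origin at its centre
- mandarin_2: the same
- mandarin_3: the same
- cream_bowl: bystander: round bowl with dots, 116 mm across, 52 mm high; origin at its underside
- nozzle_1: bystander: steel piping nozzle, 20 mm across, 34 mm high
- nozzle_2: bystander: the same
- coupler: bystander: white plastic coupler, 27 mm across, 26 mm high
- table_mug: bystander: white mug with handle, 82 mm across, 94 mm high

How it is judged:
By the outcome, as a careful person would: the job done as asked, in the order asked, and still so for the second after the job is handed in, with the robot touching nothing.
It also fails if it takes over 61 s, if anything falls off the work surface, if the arm or the gripper's body presses on something with over 40 N, if the wrist force passes 120 N, or if a joint passes its speed limit or range.

## Working session

There is one attempt and no reset: what is moved stays moved. The work goes in short steps, Python scripts to look and compute and a tool call to move; the robot and the scene stay as the last step left them, time stands still between calls to the robot, and variables do not carry over. Pictures are saved under pics/ and viewed, at most 10 in all, crops included, and the job is handed in when it is done.

Besides the shell and the picture viewer there is one more tool, called after "Emit:" by a JSON object that holds its "method" and its "body", one argument or row to a line. arm_command: Moves the arm, as the interface text tells. Its arguments: {"type":"object","properties":{"deltas":{"type":"array"},"gripper":{"type":"number"}},"required":["deltas"]}

```bash
mkdir -p pics; ls; cat > h.py <<'E'
import numpy as np, cv2
from cell import state, read_camera, job_done
def grab(n,f=None):
    c=read_camera(n)
    if f: cv2.imwrite('pics/'+f,c['color'][:,:,::-1])
    return c
def pts(c):
    z=c['range_z'].astype(float); v,u=np.mgrid[:480,:640]
    P=np.stack([(u-c['cx'])/c['fx']*z,-(v-c['cy'])/c['fy']*z,-z],-1)
    E=np.array(c['extrinsics']); W=P@E[:3,:3].T+E[:3,3]; W[z==0]=np.nan
    return W
def proj(c,p):
    E=np.array(c['extrinsics']); q=E[:3,:3].T@(np.array(p,float)-E[:3,3])
    return c['cx']+c['fx']*q[0]/-q[2], c['cy']-c['fy']*q[1]/-q[2]
E
python3 - <<'E'
from h import *
s=state();print(s)
for n in('scene','top'):
    c=grab(n,n+'0.png');print(n,c['fx'],np.array(c['extrinsics']).round(2).tolist(),[k for k in c]); np.savez('pics/'+n+'0.npz',W=pts(c),color=c['color'])
E
```

```text
pics
{'t': 0.0, 'joints': array([-1.35060230e+00,  4.91584794e-01,  1.55947028e+00,  2.05547503e-05,
        1.09170553e+00, -1.05624055e-01]), 'qvel': array([-2.04375327e-03,  4.13555673e-05, -3.06255745e-04,  1.11345166e-03,
        1.69865698e-03,  4.94249673e-04]), 'tau': array([-6.02208365e-04, -6.12645435e+01, -2.58185148e+01,  6.92631374e-02,
        4.81900130e-02, -1.38293613e-04]), 'eef_pos': array([ 200.0129802 , -591.88574155,  233.0388913 ]), 'tcp_rot': array([-3.14043313e+00, -1.41262233e-04,  3.25808512e-01]), 'ft_force': array([-0.17726293, -0.29191544, -0.56616789]), 'moment': array([ 0.0479711 , -0.03403215, -0.02545516]), 'grip_force': 0.0, 'opening': 1.0014341211677695}
scene 454.30973238144526 [[-0.78, 0.31, -0.55, -148.08], [-0.63, -0.38, 0.68, 823.62], [-0.0, 0.87, 0.49, 790.72], [0.0, 0.0, 0.0, 1.0]] ['color', 'range_z', 'fx', 'fy', 'cx', 'cy', 'extrinsics']
top 548.9327072065595 [[-0.29, 0.74, -0.6, -499.8], [-0.96, -0.23, 0.18, 322.21], [-0.0, 0.63, 0.78, 1530.65], [0.0, 0.0, 0.0, 1.0]] ['color', 'range_z', 'fx', 'fy', 'cx', 'cy', 'extrinsics']
```

View pics/scene0.png

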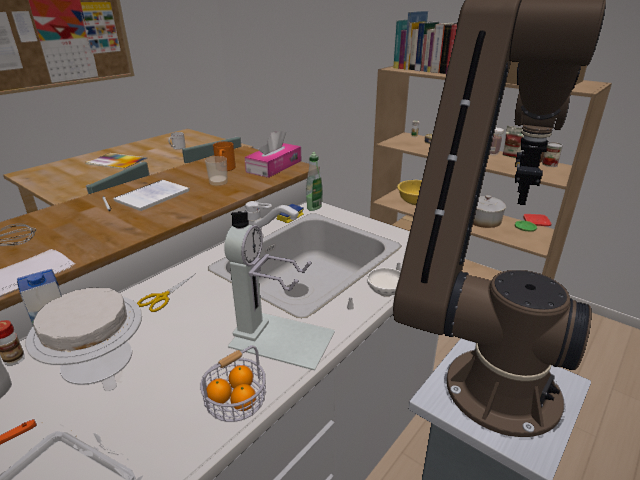

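View pics/top0.png

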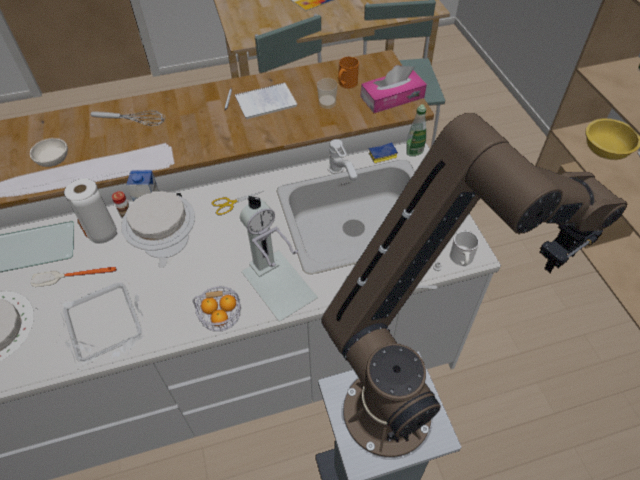

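```bash
python3 - <<'E'
from h import *
d=np.load('pics/scene0.npz');W=d['W'];C=d['color'];t=np.load('pics/top0.npz');T=t['W'];D=t['color']
for n,(u,v) in dict(knob=(239,216),knobside=(237,222),dial=(253,245),tip1=(308,264),tip2=(293,286),foot=(252,330),board=(300,340),grip=(232,357),rimL=(203,385)).items(): print(n,W[v,u].round(1))
for n,(u,v) in dict(knob=(255,202),basket=(218,308),board=(285,290),foot=(262,266)).items(): print('T',n,T[v,u].round(1))
def orange(W,C):
    h=cv2.cvtColor(C,cv2.COLOR_RGB2HSV); return (h[...,0]>5)&(h[...,0]<20)&(h[...,1]>200)&(h[...,2]>150)
big=np.hstack([cv2.resize(C[200:300,210:325],None,fx=5,fy=5,interpolation=cv2.INTER_CUBIC)[:, :],])
cv2.imwrite('pics/z1.png',big[...,::-1])
# basket region points
m=np.zeros(C.shape[:2],bool);m[335:425,190:275]=1
P=W[m&(W[...,2]>5)];print(len(P),P.min(0),P.max(0))
for W_,nm in((W,'s'),(T,'t')):
    # z-slices near scale
    for lo,hi in((318,360),(225,312),(180,232),(100,180),(60,100)):
        q=W_[(W_[...,2]>lo)&(W_[...,2]<hi)&(abs(W_[...,0]-W[245,253][0])<200)&(abs(W_[...,1]-W[245,253][1])<200)]
        if len(q): print(nm,lo,hi,len(q),q.mean(0).round(),np.percentile(q,[1,99],axis=0).round().tolist())
E
```

```text
knob [584.  225.7 342.2]
knobside [586.3 231.4 328.6]
dial [557.5 215.  271.6]
tip1 [454.3 140.7 224.3]
tip2 [436.6 213.2 208.2]
foot [558.4 242.3  35.7]
board [458.1 173.1  11. ]
grip [442.8 396.9 126.5]
rimL [456.8 465.5  93.1]
T knob [576.  217.  338.9]
T basket [468.5 396.6   2.7]
T board [467.7 175.1   9.8]
T foot [560.8 228.1  40.9]
3656 [366.23672734 201.85447768   5.01532666] [617.42425555 492.37822097 129.56190392]
s 318 360 261 [582. 226. 336.] [[568.0, 209.0, 319.0], [598.0, 241.0, 352.0]]
s 225 312 1329 [563. 234. 270.] [[452.0, 169.0, 225.0], [595.0, 271.0, 311.0]]
s 180 232 963 [533. 218. 214.] [[429.0, 137.0, 181.0], [597.0, 257.0, 231.0]]
s 100 180 926 [543. 271. 136.] [[439.0, 193.0, 101.0], [597.0, 413.0, 178.0]]
s 60 100 409 [545. 261.  78.] [[386.0, 192.0, 60.0], [597.0, 404.0, 100.0]]
t 318 360 152 [577. 221. 336.] [[554.0, 203.0, 318.0], [594.0, 237.0, 356.0]]
t 225 312 784 [559. 218. 273.] [[429.0, 149.0, 225.0], [603.0, 266.0, 311.0]]
t 180 232 422 [523. 202. 217.] [[425.0, 133.0, 183.0], [586.0, 253.0, 231.0]]
t 100 180 406 [529. 270. 134.] [[435.0, 187.0, 100.0], [591.0, 414.0, 176.0]]
t 60 100 189 [527. 266.  77.] [[377.0, 186.0, 60.0], [589.0, 412.0, 99.0]]
```

View pics/z1.png

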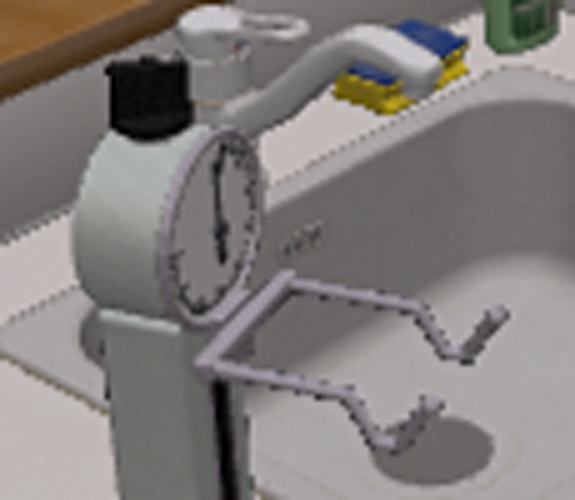

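```bash
cat >> h.py <<'E'
def ray(c,u,v,z):
    E=np.array(c['extrinsics']); d=E[:3,:3]@np.array([(u-c['cx'])/c['fx'],-(v-c['cy'])/c['fy'],-1]); o=E[:3,3]
    return o+d*(z-o[2])/d[2]
E
python3 - <<'E'
from h import *
c=read_camera('scene');t=read_camera('top');W=pts(c);T=pts(t)
z=lambda u,v:(210+u/5-.4,200+v/5-.4)
for n,p,h in(('tipR',(498,313),226),('tipL',(432,403),226),('seatR',(462,357),197),('seatL',(385,443),197),('barR',(290,280),220),('barL',(205,365),220),('knobtop',(147,62),350)):
    print(n,ray(c,*z(*p),h).round(1))
# foot plate: points z 7..14
for nm,A in(('s',W),('t',T)):
    q=A[(A[...,2]>7)&(A[...,2]<13)&(A[...,0]>380)&(A[...,0]<640)&(A[...,1]>80)&(A[...,1]<330)]
    print(nm,len(q),cv2.minAreaRect(q[:,:2].astype(np.float32)), np.median(q[:,2]))
    q=A[(A[...,2]>339)&(A[...,2]<356)&(abs(A[...,0]-580)<40)&(abs(A[...,1]-222)<40)]
    print(' knob',len(q),cv2.minAreaRect(q[:,:2].astype(np.float32)),np.median(q[:,2]))
    k=(A[...,0]>350)&(A[...,0]<540)&(A[...,1]>320)&(A[...,1]<510)
    q=A[k&(A[...,2]>52)&(A[...,2]<64)];print(' rim',len(q),cv2.minEnclosingCircle(q[:,:2].astype(np.float32)))
    q=A[k&(A[...,2]>106)&(A[...,2]<132)]
    r=cv2.fitLine(q[:,:2].astype(np.float32),cv2.DIST_HUBER,0,.01,.01).ravel();s=(q[:,:2]-r[2:])@r[:2]
    print(' handle',len(q),r,np.degrees(np.arctan2(r[1],r[0])),s.min(),s.max(),np.percentile(q[:,2],[50,98]), ((s.min()+s.max())/2*r[:2]+r[2:]))
C=c['color'];D=t['color']
cv2.imwrite('pics/z2.png',np.hstack([cv2.resize(C[335:425,190:280],(400,400)),cv2.resize(D[275:345,183:253],(400,400))])[...,::-1])
E
```

```text
tipR [455.5 134.8 226. ]
tipL [428.7 211.  226. ]
seatR [473.7 141.  197. ]
seatL [453.2 217.1 197. ]
barR [561.2 168.3 220. ]
barL [537.1 247.1 220. ]
knobtop [587.  222.1 350. ]
s 2825 ((503.4489440917969, 171.1890869140625), (235.13961791992188, 223.65660095214844), 11.717753410339355) 10.725081379828339
 knob 110 ((585.9815063476562, 223.1532745361328), (35.488555908203125, 14.89631462097168), 60.16645431518555) 346.9155533081222
 rim 928 ((448.2245178222656, 398.8200988769531), 70.02725219726562)
 handle 322 [1.3153504e-01 9.9131155e-01 4.4738733e+02 4.0488815e+02] 82.44169 -71.30972483052189 59.780192158667205 [121.92203832 129.06230007] [446.62906034 399.17347362]
t 1358 ((507.5572509765625, 202.26678466796875), (254.4192657470703, 244.218994140625), 0.6574636697769165) 9.903499170665327
 knob 60 ((582.0934448242188, 220.86253356933594), (37.3438720703125, 18.003999710083008), 55.52615737915039) 347.5266139902193
 rim 442 ((445.81085205078125, 395.396484375), 71.12782287597656)
 handle 156 [1.3020180e-01 9.9148750e-01 4.4395004e+02 3.9543936e+02] 82.51874 -65.82923253058065 64.00464072774477 [121.90151504 129.88957442] [443.83126015 394.53483159]
```

View pics/z2.png

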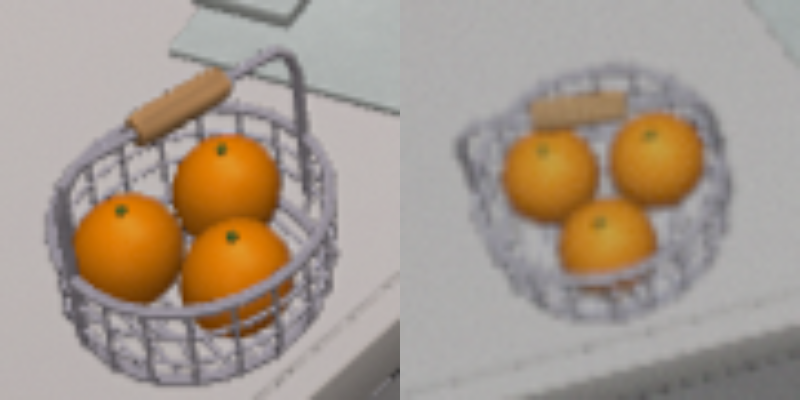

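```bash
python3 - <<'E'
from h import *
c=read_camera('scene');t=read_camera('top');W=pts(c);T=pts(t)
q=W[228:262,246:262];q=q[(abs(q[...,2]-268)<38)&(q[...,0]<575)]
r=cv2.fitLine(q[:,:2].astype(np.float32),cv2.DIST_HUBER,0,.01,.01).ravel();print('dial face dir',np.degrees(np.arctan2(r[1],r[0])),r,len(q))
for nm,A in(('s',W),('t',T)):
    q=A[(A[...,2]>7)&(A[...,2]<13)&(A[...,0]>380)&(A[...,0]<640)&(A[...,1]>90)&(A[...,1]<300)]
    m=((A[...,2]>6.5)&(A[...,2]<13)&(A[...,0]>380)&(A[...,0]<640)&(A[...,1]>90)&(A[...,1]<300)).astype(np.uint8)
    m=cv2.morphologyEx(m,cv2.MORPH_OPEN,np.ones((5,5)))>0
    n,l,st,_=cv2.connectedComponentsWithStats(m.astype(np.uint8)); k=1+st[1:,4].argmax()
    q=A[l==k]; print(nm,len(q),cv2.minAreaRect(q[:,:2].astype(np.float32)))
C=c['color'];out=[]
for yaw in(17,19):
    a=np.radians(yaw);ya=np.array([-np.sin(a),np.cos(a),0]);xa=np.array([np.cos(a),np.sin(a),0])
    # dial centre: knob not reliable; use ray to face of clicked dial centre
    ctr=np.array([464,179.5,268])+100*xa; print(ctr,proj(c,ctr))
    s=np.array([[-47,-47],[47,-47],[47,47],[-47,47]],float) # right(-y), down
    px=np.float32([proj(c,ctr-u*ya-np.array([0,0,v])) for u,v in s])
    H=cv2.getPerspectiveTransform(px,np.float32([[0,0],[399,0],[399,399],[0,399]]))
    out.append(cv2.warpPerspective(C,H,(400,400),flags=cv2.INTER_CUBIC))
cv2.imwrite('pics/z3.png',np.hstack(out)[...,::-1])
E
```

```text
dial face dir -71.096436 [ 3.2397616e-01 -9.4606525e-01  5.6280084e+02  2.1026443e+02] 434
s 424 ((516.6611328125, 182.65818786621094), (113.40925598144531, 79.88915252685547), 46.978126525878906)Traceback (most recent call last):
  File "<stdin>", line 9, in <module>
ValueError: attempt to get argmax of an empty sequence
```

```bash
cat >> h.py <<'E'
def dial(c,ctr,yaw,half=52,n=400):
    a=np.radians(yaw);ya=np.array([-np.sin(a),np.cos(a),0])
    s=np.array([[-1,-1],[1,-1],[1,1],[-1,1]],float)*half
    px=np.float32([proj(c,ctr-u*ya-np.array([0,0,v])) for u,v in s])
    H=cv2.getPerspectiveTransform(px,np.float32([[0,0],[n,0],[n,n],[0,n]]))
    return cv2.warpPerspective(c['color'],H,(n,n),flags=cv2.INTER_CUBIC)
E
python3 - <<'E'
from h import *
c=read_camera('scene');t=read_camera('top');a=np.radians(19);xa=np.array([np.cos(a),np.sin(a),0])
ctr=np.array([464,179.5,268])+100*xa
cv2.imwrite('pics/z3.png',np.hstack([dial(c,ctr,19),cv2.resize(t['color'][190:290,230:330],(400,400))])[...,::-1])
E
```

```text
(no output)
```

View pics/z3.png

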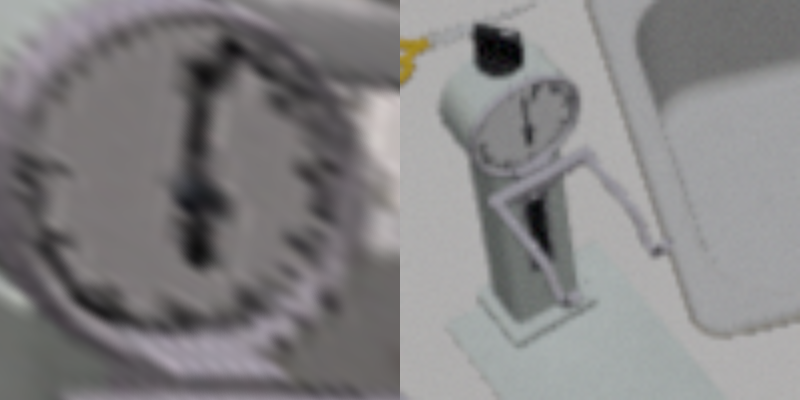

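Emit:
{"method": "arm_command", "body": {
  "deltas": [
    {"dx":0.0167,"dy":0.0401,"dz":0.02,"yaw":2.2},
    {"dx":0.0167,"dy":0.0401,"dz":0.02,"yaw":2.2},
    {"dx":0.0167,"dy":0.0401,"dz":0.02,"yaw":2.2},
    {"dx":0.0167,"dy":0.0401,"dz":0.02,"yaw":2.2},
    {"dx":0.0167,"dy":0.0401,"dz":0.02,"yaw":2.2},
    {"dx":0.0167,"dy":0.0401,"dz":0.02,"yaw":2.2},
    {"dx":0.0167,"dy":0.0401,"dz":0.02,"yaw":2.2},
    {"dx":0.0167,"dy":0.0401,"dz":0.02,"yaw":2.2},
    {"dx":0.0167,"dy":0.0401,"dz":0.02,"yaw":2.2},
    {"dx":0.0167,"dy":0.0401,"dz":0.02,"yaw":2.2},
    {"dx":0.0167,"dy":0.0401,"yaw":2.2},
    {"dx":0.0167,"dy":0.0401,"yaw":2.2},
    {"dx":0.0167,"dy":0.0401,"yaw":2.2},
    {"dx":0.0167,"dy":0.0401,"yaw":2.2},
    {"dx":0.0167,"dy":0.0401,"yaw":2.2},
    {"dx":0.0167,"dy":0.0401,"yaw":2.2},
    {"dx":0.0167,"dy":0.0401,"yaw":2.2},
    {"dx":0.0167,"dy":0.0401,"yaw":2.2},
    {},
    {}
  ]
}}

```text
$.deltas[10]: bad value
```

```bash
python3 - <<'E'
from h import *
c=grab('wrist','w1.png');s=state();print(s['t'],s['eef_pos'],s['tcp_rot'],s['ft_force'],s['joints'])
print(np.array(c['extrinsics']).round(2).tolist(),c['fx'])
for p in((585,223,350),(464,179.5,204),(556,212,268),(446,397,118)):print(p,proj(c,p))
E
```

```text
0.45 [ 200.06736126 -592.10090474  233.62518435] [-3.14157598e+00  6.32497718e-07  3.25838869e-01] [-0.63806185 -0.09731909 -0.85689204] [-1.35058414e+00  4.90933977e-01  1.55894245e+00 -2.68972393e-06
  1.09173274e+00 -1.05625442e-01]
[[0.32, 0.91, 0.25, 270.17], [-0.95, 0.31, 0.09, -567.7], [0.0, -0.26, 0.96, 384.22], [0.0, 0.0, 0.0, 1.0]] 407.6865864032126
(585, 223, 350) (np.float64(2646.285555654169), np.float64(2175.402779685698))
(464, 179.5, 204) (np.float64(-3995.0276454648906), np.float64(-2801.4794846548484))
(556, 212, 268) (np.float64(10268.604186971103), np.float64(8414.685920283182))
(446, 397, 118) (np.float64(-2373.156543373769), np.float64(-1420.6996767512194))
```

View pics/w1.png

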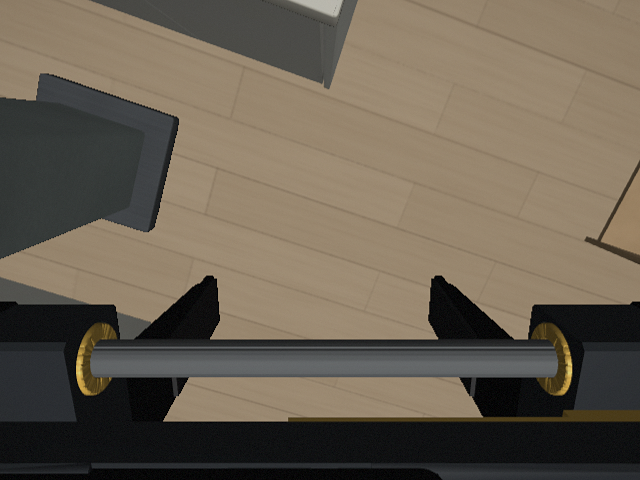

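Emit:
{"method": "arm_command", "body": {
  "deltas": [
    {"dx":0.0167,"dy":0.0401,"dz":0.02,"yaw":2.2},
    {"dx":0.0167,"dy":0.0401,"dz":0.02,"yaw":2.2},
    {"dx":0.0167,"dy":0.0401,"dz":0.02,"yaw":2.2},
    {"dx":0.0167,"dy":0.0401,"dz":0.02,"yaw":2.2},
    {"dx":0.0167,"dy":0.0401,"dz":0.02,"yaw":2.2},
    {"dx":0.0167,"dy":0.0401,"dz":0.02,"yaw":2.2},
    {"dx":0.0167,"dy":0.0401,"dz":0.02,"yaw":2.2},
    {"dx":0.0167,"dy":0.0401,"dz":0.02,"yaw":2.2},
    {"dx":0.0167,"dy":0.0401,"dz":0.02,"yaw":2.2},
    {"dx":0.0167,"dy":0.0401,"dz":0.02,"yaw":2.2},
    {"dx":0.0167,"dy":0.0401,"dz":0,"yaw":2.2},
    {"dx":0.0167,"dy":0.0401,"dz":0,"yaw":2.2},
    {"dx":0.0167,"dy":0.0401,"dz":0,"yaw":2.2},
    {"dx":0.0167,"dy":0.0401,"dz":0,"yaw":2.2},
    {"dx":0.0167,"dy":0.0401,"dz":0,"yaw":2.2},
    {"dx":0.0167,"dy":0.0401,"dz":0,"yaw":2.2},
    {"dx":0.0167,"dy":0.0401,"dz":0,"yaw":2.2},
    {"dx":0.0167,"dy":0.0401,"dz":0,"yaw":2.2},
    {"dx":0,"dy":0,"dz":0,"yaw":0},
    {"dx":0,"dy":0,"dz":0,"yaw":0}
  ]
}}

```text
t: 2.45
eef_pos: [500.6, 130.2, 433.3]
tcp_rot: [-3.141, 0.001, 1.018]
ft_force: [0.0, -1.4, 0.3]
opening: 0.997
grip_force: 0.0
```

```bash
python3 - <<'E'
from h import *
c=grab('wrist','w2.png');s=state();print(s['t'],s['eef_pos'],s['tcp_rot'],s['ft_force'],s['joints'])
print(np.array(c['extrinsics']).round(2).tolist(),c['fx'])
for p in((585,223,350),(464,179.5,204),(556,212,268),(446,397,118)):print(p,proj(c,p))
E
```

```text
2.5 [500.39268199 129.4085602  433.54182525] [-3.14154158e+00  5.00135510e-04  1.01705940e+00] [ 0.23020383 -0.24522391  0.58787205] [ 1.25395684e-01  1.86371801e-01  1.49187980e+00 -3.59141377e-04
  1.46369495e+00  6.79171076e-01]
[[0.85, 0.51, 0.14, 539.42], [-0.52, 0.82, 0.23, 194.09], [0.0, -0.27, 0.96, 583.87], [0.0, 0.0, 0.0, 1.0]] 407.6865864032126
(585, 223, 350) (np.float64(368.85651997473923), np.float64(30.7037559357681))
(464, 179.5, 204) (np.float64(262.86862540346453), np.float64(185.15110032538084))
(556, 212, 268) (np.float64(329.97898856051444), np.float64(93.30426459889694))
(446, 397, 118) (np.float64(141.29131996291557), np.float64(1.5432563467865634))
```

View pics/w2.png

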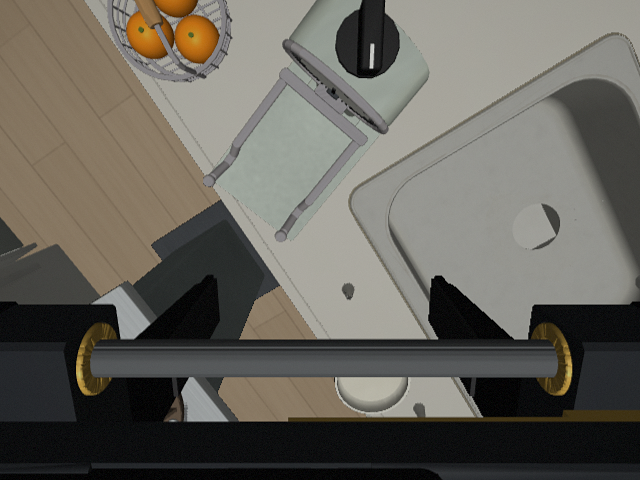

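```bash
python3 - <<'E'
from h import *
c=read_camera('wrist')
P={n:ray(c,*p,h) for n,p,h in(('skirt',(367,44),325),('tipL',(210,181),226),('tipR',(282,236),226),('barL',(287,73),220),('barR',(362,140),220),('barnear',(372,74),350))}
for n in P:print(n,P[n].round(1))
for a,b in(('tipR','tipL'),('barR','barL'),('tipL','barL'),('tipR','barR')):
    d=P[b]-P[a];print(a,b,np.degrees(np.arctan2(d[1],d[0])),np.hypot(*d[:2]))
C=c['color'][0:80,325:405];W=pts(c)
m=W[:85,320:420]; k=(m[...,2]>345)&(m[...,2]<356);q=m[k];print('bartop',cv2.minAreaRect(q[:,:2].astype(np.float32)),np.median(q[:,2]))
k=(m[...,2]>318)&(m[...,2]<330);q=m[k];print('skirt',len(q),cv2.minEnclosingCircle(q[:,:2].astype(np.float32)),np.median(q[:,2]))
q=W[60:130,290:385];q=q[(q[...,2]>305)&(q[...,2]<316)];print(np.median(q,axis=0))
E
```

```text
skirt [585.5 219.7 325. ]
tipL [431. 207. 226.]
tipR [457.2 132.1 226. ]
barL [536.5 246.3 220. ]
barR [562.2 166.6 220. ]
barnear [575.9 203.  350. ]
tipR tipL 109.33349814922784 79.36704168514518
barR barL 107.91719312883254 83.71984552363638
tipL barL 20.430951405544462 112.61620425985457
tipR barR 18.208585404505595 110.54757656717332
bartop ((585.3861694335938, 220.21319580078125), (33.70941925048828, 12.221639633178711), 57.52678298950195) 349.30243229903374
skirt 1943 ((585.8441162109375, 221.17555236816406), 18.94584083557129) 324.42273190032705
[568.72744367 202.75245784 312.3534262 ]
```

Emit:
{"method": "arm_command", "body": {
  "deltas": [
    {"dx":0.0212,"dy":0.0226,"dz":0,"yaw":-0.6},
    {"dx":0.0212,"dy":0.0226,"dz":0,"yaw":0},
    {"dx":0.0212,"dy":0.0226,"dz":0,"yaw":0},
    {"dx":0.0212,"dy":0.0226,"dz":0,"yaw":0},
    {"dx":0,"dy":0,"dz":-0.02,"yaw":0},
    {"dx":0,"dy":0,"dz":-0.02,"yaw":0},
    {"dx":0,"dy":0,"dz":-0.02,"yaw":0},
    {"dx":0,"dy":0,"dz":-0.015,"yaw":0},
    {"dx":0,"dy":0,"dz":-0.011,"yaw":0},
    {"dx":0,"dy":0,"dz":0,"yaw":0},
    {"dx":0,"dy":0,"dz":0,"yaw":0}
  ]
}}

```text
t: 3.65
eef_pos: [585.7, 219.5, 348.4]
tcp_rot: [3.141, -0.001, 1.006]
ft_force: [-1.3, -1.0, 0.1]
opening: 0.998
grip_force: 0.0
```

Emit:
{"method": "arm_command", "body": {
  "deltas": [
    {"dx":0,"dy":0,"dz":0,"yaw":0},
    {"dx":0,"dy":0,"dz":0,"yaw":0},
    {"dx":0,"dy":0,"dz":0,"yaw":0},
    {"dx":0,"dy":0,"dz":0,"yaw":0},
    {"dx":0,"dy":0,"dz":0,"yaw":0},
    {"dx":0,"dy":0,"dz":0,"yaw":0},
    {"dx":0,"dy":0,"dz":0,"yaw":0},
    {"dx":0,"dy":0,"dz":0,"yaw":0}
  ],
  "gripper": 0.005
}}

```text
t: 4.45
eef_pos: [585.5, 220.1, 347.6]
tcp_rot: [3.142, 0.0, 1.007]
ft_force: [0.2, 1.2, 0.1]
opening: 0.385
grip_force: 0.0
```

Still closing; wait more, then turn −38.5°.

Emit:
{"method": "arm_command", "body": {
  "deltas": [
    {"dx":0,"dy":0,"dz":0,"yaw":0},
    {"dx":0,"dy":0,"dz":0,"yaw":0},
    {"dx":0,"dy":0,"dz":0,"yaw":0},
    {"dx":0,"dy":0,"dz":0,"yaw":0},
    {"dx":0,"dy":0,"dz":0,"yaw":0},
    {"dx":0,"dy":0,"dz":0,"yaw":0}
  ]
}}

```text
t: 5.05
eef_pos: [585.6, 220.0, 347.7]
tcp_rot: [3.141, -0.0, 1.006]
ft_force: [2.7, -0.7, -0.7]
opening: 0.122
grip_force: 30.0
```

Emit:
{"method": "arm_command", "body": {
  "deltas": [
    {"dx":0,"dy":0,"dz":0,"yaw":-3.5},
    {"dx":0,"dy":0,"dz":0,"yaw":-5},
    {"dx":0,"dy":0,"dz":0,"yaw":-5},
    {"dx":0,"dy":0,"dz":0,"yaw":-5},
    {"dx":0,"dy":0,"dz":0,"yaw":-5},
    {"dx":0,"dy":0,"dz":0,"yaw":-5},
    {"dx":0,"dy":0,"dz":0,"yaw":-5},
    {"dx":0,"dy":0,"dz":0,"yaw":-5},
    {"dx":0,"dy":0,"dz":0,"yaw":0},
    {"dx":0,"dy":0,"dz":0,"yaw":0}
  ]
}}

```text
t: 6.05
eef_pos: [585.2, 220.5, 347.7]
tcp_rot: [-3.141, 0.0, 0.337]
ft_force: [-1.0, 2.2, -0.5]
opening: 0.121
grip_force: 30.0
```

```bash
python3 - <<'E'
from h import *
s=state();print(s)
a=np.radians(19);xa=np.array([np.cos(a),np.sin(a),0])
c=grab('scene');t=read_camera('top')
ctr=np.array([465,179,268])+100*xa
cv2.imwrite('pics/z4.png',np.hstack([dial(c,ctr,19),dial(t,ctr,19)])[...,::-1])
E
```

```text
{'t': 6.05, 'joints': array([2.54417785e-01, 4.05514367e-01, 1.39452698e+00, 6.97535788e-04,
       1.34179656e+00, 1.48779557e+00]), 'qvel': array([-0.00048443,  0.00054137, -0.00076316, -0.001395  , -0.00070514,
       -0.00186836]), 'tau': array([ -1.88350774, -58.8472259 , -29.34020877,  -0.79045309,
        -0.10592787,   0.1592883 ]), 'eef_pos': array([585.23159137, 220.46065261, 347.67531476]), 'tcp_rot': array([-3.14089537e+00,  1.88154848e-04,  3.37260178e-01]), 'ft_force': array([-0.987816  ,  2.18417467, -0.51744542]), 'moment': array([ 0.58570272,  0.16089425, -0.02447814]), 'grip_force': 30.00022530555725, 'opening': 0.1212945927098116}
```

View pics/z4.png

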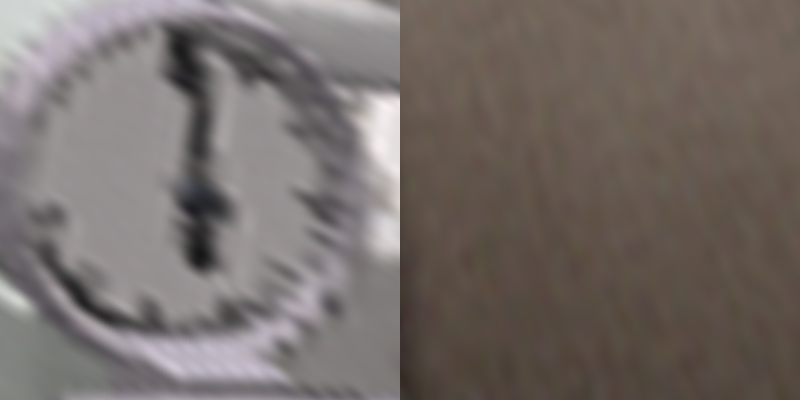

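Emit:
{"method": "arm_command", "body": {
  "deltas": [
    {"dx":0,"dy":0,"dz":0,"yaw":0},
    {"dx":0,"dy":0,"dz":0,"yaw":0},
    {"dx":0,"dy":0,"dz":0,"yaw":0},
    {"dx":0,"dy":0,"dz":0,"yaw":0},
    {"dx":0,"dy":0,"dz":0.015,"yaw":0},
    {"dx":0,"dy":0,"dz":0.025,"yaw":0},
    {"dx":0,"dy":0,"dz":0.025,"yaw":0},
    {"dx":0,"dy":0,"dz":0.02,"yaw":0}
  ],
  "gripper": 0.055
}}

```text
t: 6.95
eef_pos: [585.5, 220.0, 434.2]
tcp_rot: [3.141, -0.001, 0.335]
ft_force: [-1.1, -0.4, 0.3]
opening: 0.573
grip_force: 0.0
```

Emit:
{"method": "arm_command", "body": {
  "deltas": [
    {"dx":-0.0144,"dy":-0.012,"dz":-0.006,"yaw":8.1},
    {"dx":-0.0144,"dy":-0.012,"dz":-0.006,"yaw":8.1},
    {"dx":-0.0144,"dy":-0.012,"dz":-0.006,"yaw":8.1},
    {"dx":-0.0144,"dy":-0.012,"dz":-0.006,"yaw":8.1},
    {"dx":-0.0144,"dy":-0.012,"dz":-0.006,"yaw":8.1},
    {"dx":-0.0144,"dy":-0.012,"dz":-0.006,"yaw":8.1},
    {"dx":-0.0144,"dy":-0.012,"dz":-0.006,"yaw":8.1},
    {"dx":-0.0144,"dy":-0.012,"dz":-0.006,"yaw":8.1},
    {"dx":-0.0144,"dy":-0.012,"dz":-0.006,"yaw":8.1},
    {"dx":-0.0144,"dy":-0.012,"dz":-0.006,"yaw":8.1},
    {"dx":-0.0144,"dy":-0.012,"dz":-0.006,"yaw":8.1},
    {"dx":0,"dy":0,"dz":0,"yaw":0},
    {"dx":0,"dy":0,"dz":0,"yaw":0}
  ]
}}

```text
t: 8.25
eef_pos: [427.4, 88.1, 367.1]
tcp_rot: [3.141, 0.0, 1.886]
ft_force: [0.6, -0.3, -0.5]
opening: 0.578
grip_force: 0.0
```

```bash
python3 - <<'E'
from h import *
c=grab('wrist');s=state();print(s['t'],s['eef_pos'],s['tcp_rot'],s['joints'])
a=np.radians(19);xa=np.array([np.cos(a),np.sin(a),0]);ya=np.array([-np.sin(a),np.cos(a),0])
S=np.array([467,179,0.]);ctr=S+100*xa+[0,0,268]
print('px',proj(c,ctr),proj(c,S+[0,0,204]))
cv2.imwrite('pics/w3.png',np.hstack([dial(c,ctr,19),cv2.resize(c['color'],(400,300))[:, :] if 0 else cv2.copyMakeBorder(cv2.resize(c['color'],(400,300)),0,100,0,0,cv2.BORDER_CONSTANT)])[...,::-1])
np.savez('pics/w3.npz',color=c['color'])
W=pts(c);Q=W-S;X=Q@xa;Y=Q@ya;Z=W[...,2]
for sg in(1,-1):
  for lo in range(-34,90,4):
    k=(X>=lo)&(X<lo+4)&(abs(Y-sg*40)<9)&(Z>170)&(Z<245)
    if k.sum()>3: print(sg,lo+2,k.sum(),np.percentile(Z[k],90).round(1),np.median(Y[k]).round(1),end=' | ')
  print()
E
```

```text
8.3 [427.68258733  88.21776462 367.09944098] [3.14051341e+00 2.11963196e-04 1.88593400e+00] [ 5.18836733e-02  8.69164076e-02  1.78042325e+00  7.96879817e-05
  1.27315578e+00 -2.63277439e-01]
px (np.float64(604.7232652017307), np.float64(125.73066522854259)) (np.float64(412.32514860814433), np.float64(128.48820309074978))
1 -32 25 225.5 40.7 | 1 -28 104 228.0 40.4 | 1 -24 85 227.4 40.4 | 1 -20 57 225.5 39.8 | 1 -16 51 217.7 39.5 | 1 -12 47 210.3 39.7 | 1 -8 58 203.2 40.3 | 1 -4 63 200.8 40.8 | 1 0 79 202.9 40.6 | 1 4 93 209.7 40.4 | 1 8 99 215.9 40.2 | 1 12 100 221.8 40.4 | 1 16 79 223.1 40.2 | 1 20 76 222.7 40.4 | 1 24 71 222.7 40.6 | 1 28 69 222.9 40.6 | 1 32 78 222.6 40.6 | 1 36 76 222.7 40.6 | 1 40 79 222.6 40.6 | 1 44 76 222.6 40.5 | 1 48 76 222.8 40.4 | 1 52 80 223.0 40.4 | 1 56 71 222.8 40.3 | 1 60 67 222.7 40.8 | 1 64 82 222.9 40.7 | 1 68 71 222.7 40.9 | 1 72 80 222.6 40.7 | 1 76 77 222.9 40.6 | 1 80 161 223.5 38.1 | 1 84 178 225.1 38.9 | 1 88 128 225.0 38.8 | 
-1 -32 14 226.3 -38.9 | -1 -28 84 227.8 -38.5 | -1 -24 69 228.1 -38.3 | -1 -20 46 226.1 -38.0 | -1 -16 40 218.3 -37.5 | -1 -12 40 210.9 -37.9 | -1 -8 43 202.5 -38.6 | -1 -4 56 200.9 -38.5 | -1 0 64 202.3 -38.5 | -1 4 75 209.2 -38.3 | -1 8 85 216.4 -38.5 | -1 12 76 221.8 -38.2 | -1 16 64 223.2 -38.2 | -1 20 57 223.3 -38.4 | -1 24 59 222.9 -38.4 | -1 28 62 223.1 -38.5 | -1 32 65 222.8 -38.5 | -1 36 60 223.0 -38.6 | -1 40 53 222.7 -38.9 | -1 44 64 223.1 -38.6 | -1 48 62 222.9 -38.1 | -1 52 62 223.1 -38.2 | -1 56 57 222.7 -38.3 | -1 60 61 223.0 -38.3 | -1 64 58 222.9 -38.4 | -1 68 64 222.8 -38.4 | -1 72 60 222.9 -39.2 | -1 76 60 223.0 -38.2 | -1 80 112 223.3 -36.6 | -1 84 123 225.0 -37.9 | -1 88 96 225.0 -37.5 |
```

View pics/w3.png

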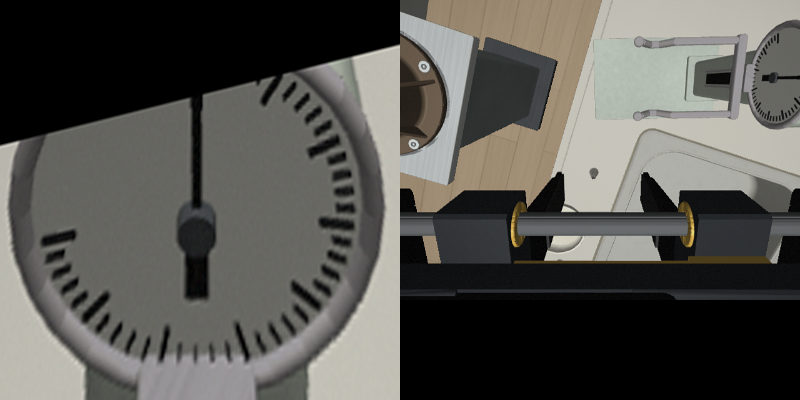

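Emit:
{"method": "arm_command", "body": {
  "deltas": [
    {"dx":-0.009,"dy":-0.003,"dz":0.03,"yaw":0},
    {"dx":-0.009,"dy":-0.003,"dz":0.03,"yaw":0},
    {"dx":0,"dy":0,"dz":0,"yaw":0}
  ]
}}

```text
t: 8.6
eef_pos: [409.8, 82.4, 430.1]
tcp_rot: [3.136, 0.002, 1.887]
ft_force: [0.1, -0.3, -0.1]
opening: 0.58
grip_force: 0.0
```

```bash
cat > dm.py <<'E'
from h import *
c=grab('wrist');s=state();print(s['t'],s['eef_pos'],s['tcp_rot'][2])
a=np.radians(19);xa=np.array([np.cos(a),np.sin(a),0]);ya=np.array([-np.sin(a),np.cos(a),0])
S=np.array([462.9,178.7,0.]);ctr=S+100*xa+[0,0,268]
print('px',proj(c,ctr),proj(c,ctr+[0,0,47]),proj(c,ctr+47*ya))
R=dial(c,ctr,19,52,520); cv2.imwrite('pics/d5.png',R[...,::-1])
G=cv2.cvtColor(R,cv2.COLOR_RGB2GRAY)
for y in range(30,270,10):
    row=G[y,200:325].astype(float); d=np.clip(np.median(row)-30-row,0,None)
    k=np.where(d>0)[0]+200
    print(y,(k.min(),k.max(),round((d*np.arange(200,325)).sum()/d.sum(),1)) if len(k) else None,int(np.median(row)),end=' ; ')
E
python3 dm.py
```

```text
8.65 [409.73432739  82.39062156 428.13093319] 1.8876838008265824
px (np.float64(566.361026671525), np.float64(124.96916492713163)) (np.float64(609.5949354157942), np.float64(124.61990107727736)) (np.float64(575.8905227268356), np.float64(56.15857158041962))
30 None 64 ; 40 (np.int64(253), np.int64(306), np.float64(266.9)) 99 ; 50 (np.int64(253), np.int64(324), np.float64(272.4)) 99 ; 60 (np.int64(253), np.int64(324), np.float64(275.9)) 98 ; 70 (np.int64(252), np.int64(322), np.float64(268.5)) 99 ; 80 (np.int64(252), np.int64(268), np.float64(260.4)) 99 ; 90 (np.int64(253), np.int64(268), np.float64(260.7)) 99 ; 100 (np.int64(253), np.int64(268), np.float64(260.8)) 99 ; 110 (np.int64(254), np.int64(268), np.float64(260.9)) 99 ; 120 (np.int64(254), np.int64(267), np.float64(260.8)) 99 ; 130 (np.int64(255), np.int64(267), np.float64(260.9)) 99 ; 140 (np.int64(254), np.int64(267), np.float64(260.9)) 100 ; 150 (np.int64(254), np.int64(267), np.float64(260.8)) 100 ; 160 (np.int64(254), np.int64(267), np.float64(260.8)) 100 ; 170 (np.int64(254), np.int64(267), np.float64(260.7)) 100 ; 180 (np.int64(254), np.int64(267), np.float64(260.6)) 100 ; 190 (np.int64(254), np.int64(267), np.float64(260.6)) 100 ; 200 (np.int64(254), np.int64(267), np.float64(261.0)) 100 ; 210 (np.int64(254), np.int64(267), np.float64(261.1)) 100 ; 220 (np.int64(254), np.int64(267), np.float64(261.0)) 100 ; 230 (np.int64(253), np.int64(268), np.float64(260.6)) 99 ; 240 (np.int64(243), np.int64(278), np.float64(261.1)) 99 ; 250 (np.int64(236), np.int64(284), np.float64(251.5)) 99 ; 260 (np.int64(236), np.int64(283), np.float64(259.6)) 99 ;
```

```bash
python3 - <<'E'
import cv2,numpy as np
G=cv2.cvtColor(cv2.imread('pics/d5.png'),cv2.COLOR_BGR2GRAY)
for y in range(34,90,4):
    k=np.where(G[y,190:340]<70)[0]+190
    print(y,[(g[0],g[-1]) for g in np.split(k,np.where(np.diff(k)>1)[0]+1) if len(g)])
E
```

```text
34 [(np.int64(196), np.int64(211)), (np.int64(219), np.int64(220)), (np.int64(253), np.int64(268)), (np.int64(282), np.int64(284)), (np.int64(311), np.int64(325))]
38 [(np.int64(190), np.int64(199)), (np.int64(253), np.int64(268)), (np.int64(281), np.int64(284)), (np.int64(304), np.int64(306)), (np.int64(327), np.int64(338))]
42 [(np.int64(190), np.int64(191)), (np.int64(253), np.int64(268)), (np.int64(280), np.int64(285)), (np.int64(302), np.int64(306)), (np.int64(326), np.int64(329)), (np.int64(333), np.int64(339))]
46 [(np.int64(253), np.int64(268)), (np.int64(280), np.int64(285)), (np.int64(302), np.int64(307)), (np.int64(325), np.int64(328))]
50 [(np.int64(253), np.int64(268)), (np.int64(280), np.int64(285)), (np.int64(301), np.int64(306)), (np.int64(323), np.int64(329))]
54 [(np.int64(253), np.int64(268)), (np.int64(279), np.int64(284)), (np.int64(299), np.int64(305)), (np.int64(321), np.int64(328))]
58 [(np.int64(253), np.int64(268)), (np.int64(279), np.int64(283)), (np.int64(298), np.int64(304)), (np.int64(320), np.int64(326))]
62 [(np.int64(253), np.int64(268)), (np.int64(280), np.int64(282)), (np.int64(298), np.int64(303)), (np.int64(319), np.int64(325))]
66 [(np.int64(252), np.int64(268)), (np.int64(298), np.int64(301)), (np.int64(318), np.int64(323)), (np.int64(339), np.int64(339))]
70 [(np.int64(252), np.int64(268)), (np.int64(318), np.int64(322)), (np.int64(337), np.int64(339))]
74 [(np.int64(252), np.int64(268)), (np.int64(336), np.int64(339))]
78 [(np.int64(252), np.int64(268)), (np.int64(337), np.int64(339))]
82 [(np.int64(252), np.int64(268))]
86 [(np.int64(252), np.int64(268))]
```

Emit:
{"method": "arm_command", "body": {
  "deltas": [
    {"dx":0.004,"dy":0.0287,"dz":-0.014,"yaw":-2.85},
    {"dx":0.004,"dy":0.0287,"dz":-0.014,"yaw":-2.85},
    {"dx":0.004,"dy":0.0287,"dz":-0.014,"yaw":-2.85},
    {"dx":0.004,"dy":0.0287,"dz":-0.014,"yaw":-2.85},
    {"dx":0.004,"dy":0.0287,"dz":-0.014,"yaw":-2.85},
    {"dx":0.004,"dy":0.0287,"dz":-0.014,"yaw":-2.85},
    {"dx":0.004,"dy":0.0287,"dz":-0.014,"yaw":-2.85},
    {"dx":0.004,"dy":0.0287,"dz":-0.014,"yaw":-2.85},
    {"dx":0.004,"dy":0.0287,"dz":-0.014,"yaw":-2.85},
    {"dx":0,"dy":0,"dz":0,"yaw":0},
    {"dx":0,"dy":0,"dz":0,"yaw":0}
  ]
}}

```text
t: 9.75
eef_pos: [444.8, 340.9, 299.2]
tcp_rot: [-3.14, 0.002, 1.443]
ft_force: [-0.3, 1.9, -0.6]
opening: 0.581
grip_force: 0.0
```

```bash
python3 - <<'E'
from h import *
c=grab('wrist','w6.png');s=state();print(s['t'],s['eef_pos'],s['tcp_rot'][2])
W=pts(c);Z=W[...,2];C=c['color'];h=cv2.cvtColor(C,cv2.COLOR_RGB2HSV).astype(int)
print(proj(c,(446,397,127)))
k=(W[...,0]>350)&(W[...,0]<540)&(W[...,1]>310)&(W[...,1]<500)
g=k&(Z>106)&(Z<135);q=W[g];print('handle',len(q),np.percentile(q,[0,2,50,98,100],axis=0).round(1).tolist())
r=cv2.fitLine(q[:,:2].astype(np.float32),cv2.DIST_HUBER,0,.01,.01).ravel();print(np.degrees(np.arctan2(r[1],r[0])))
wood=g&(h[...,0]>5)&(h[...,0]<22)&(h[...,1]>70)&(Z>115);q=W[wood];print('wood',len(q),cv2.minAreaRect(q[:,:2].astype(np.float32)),np.percentile(q[:,2],[50,98]))
u=k&(Z>54)&(Z<62)&(h[...,1]<60);q=W[u];print('rim',len(q),cv2.minEnclosingCircle(q[:,:2].astype(np.float32)))
E
```

```text
9.8 [444.94502453 340.36995115 299.93756721] 1.442248275234345
(np.float64(316.6568513916788), np.float64(152.62044586023964))
handle 2177 [[437.4, 331.4, 106.1], [439.0, 339.4, 113.3], [449.3, 399.6, 122.9], [458.1, 457.3, 127.1], [459.5, 462.6, 128.2]]
82.650314
wood 1435 ((449.2606506347656, 403.4665832519531), (64.72293853759766, 17.674449920654297), 82.91739654541016) [124.81039492 127.23276066]
rim 2775 ((448.54345703125, 396.8710021972656), 69.38984680175781)
```

Emit:
{"method": "arm_command", "body": {
  "deltas": [
    {"dx":0.0017,"dy":0.0289,"dz":-0.02,"yaw":0},
    {"dx":0.0018,"dy":0.0288,"dz":-0.02,"yaw":0},
    {"dx":0,"dy":0,"dz":-0.04,"yaw":0},
    {"dx":0,"dy":0,"dz":-0.04,"yaw":0},
    {"dx":0,"dy":0,"dz":-0.03,"yaw":0},
    {"dx":0,"dy":0,"dz":-0.02,"yaw":0},
    {"dx":0,"dy":0,"dz":-0.013,"yaw":0},
    {"dx":0,"dy":0,"dz":0,"yaw":0},
    {"dx":0,"dy":0,"dz":0,"yaw":0}
  ]
}}

```text
t: 10.7
eef_pos: [449.1, 398.0, 118.6]
tcp_rot: [3.141, -0.001, 1.442]
ft_force: [0.1, -0.3, 0.4]
opening: 0.576
grip_force: 0.0
```

Emit:
{"method": "arm_command", "body": {
  "deltas": [
    {"dx":0,"dy":0,"dz":0,"yaw":0},
    {"dx":0,"dy":0,"dz":0,"yaw":0},
    {"dx":0,"dy":0,"dz":0,"yaw":0},
    {"dx":0,"dy":0,"dz":0,"yaw":0},
    {"dx":0,"dy":0,"dz":0,"yaw":0},
    {"dx":0,"dy":0,"dz":0,"yaw":0},
    {"dx":0,"dy":0,"dz":0,"yaw":0},
    {"dx":0,"dy":0,"dz":0,"yaw":0}
  ],
  "gripper": 0.01
}}

```text
t: 11.5
eef_pos: [448.8, 398.0, 117.7]
tcp_rot: [3.141, -0.0, 1.442]
ft_force: [2.2, -2.2, 1.2]
opening: 0.181
grip_force: 30.0
```

```bash
cat > st.py <<'E'
from h import *
F=[];
for i in range(4):
    s=state();F.append(s['ft_force'])
    if i<3: read_camera('top')
s=state();print(round(s['t'],2),s['eef_pos'].round(1),s['tcp_rot'].round(4),'F',np.mean(F,axis=0).round(2),np.std(F,axis=0).round(2),'M',s['moment'].round(2),s['grip_force'],s['opening'])
E
python3 st.py
```

```text
11.65 [448.8 398.1 117.7] [ 3.1412e+00 -1.0000e-04  1.4419e+00] F [ 2.57 -1.75  0.91] [0.55 0.39 0.4 ] M [-0.33 -0.48 -0.02] 29.996660202741623 0.18221074515020869
```

Emit:
{"method": "arm_command", "body": {
  "deltas": [
    {"dx":0,"dy":0,"dz":0.005,"yaw":0},
    {"dx":0,"dy":0,"dz":0.01,"yaw":0},
    {"dx":0,"dy":0,"dz":0.015,"yaw":0},
    {"dx":0,"dy":0,"dz":0.02,"yaw":0},
    {"dx":0,"dy":0,"dz":0.02,"yaw":0},
    {"dx":0,"dy":0,"dz":0.02,"yaw":0},
    {"dx":0,"dy":0,"dz":0.015,"yaw":0},
    {"dx":0,"dy":0,"dz":0.01,"yaw":0},
    {"dx":0,"dy":0,"dz":0.007,"yaw":0},
    {"dx":0,"dy":0,"dz":0,"yaw":0},
    {"dx":0,"dy":0,"dz":0,"yaw":0}
  ]
}}

```text
t: 12.75
eef_pos: [448.3, 397.9, 239.1]
tcp_rot: [-3.141, 0.001, 1.442]
ft_force: [-0.2, -0.0, -5.2]
opening: 0.181
grip_force: 30.0
```

Emit:
{"method": "arm_command", "body": {
  "deltas": [
    {"dx":-0.005,"dy":-0.006,"dz":0,"yaw":2},
    {"dx":-0.01,"dy":-0.0123,"dz":0,"yaw":2.4},
    {"dx":-0.0127,"dy":-0.0156,"dz":0,"yaw":2.4},
    {"dx":-0.0127,"dy":-0.0156,"dz":0,"yaw":2.4},
    {"dx":-0.0127,"dy":-0.0156,"dz":0,"yaw":2.4},
    {"dx":-0.0127,"dy":-0.0156,"dz":0,"yaw":2.4},
    {"dx":-0.0127,"dy":-0.0156,"dz":0,"yaw":2.4},
    {"dx":-0.0127,"dy":-0.0156,"dz":0,"yaw":2.4},
    {"dx":-0.0127,"dy":-0.0156,"dz":0,"yaw":2.4},
    {"dx":-0.005,"dy":-0.0086,"dz":0,"yaw":2.4},
    {"dx":0.0021,"dy":-0.0106,"dz":0,"yaw":2.4},
    {"dx":0.0058,"dy":-0.0168,"dz":0,"yaw":0.4},
    {"dx":0.0058,"dy":-0.0168,"dz":0,"yaw":0},
    {"dx":0.0058,"dy":-0.0168,"dz":0,"yaw":0},
    {"dx":0.0058,"dy":-0.0168,"dz":0,"yaw":0},
    {"dx":0.0058,"dy":-0.0168,"dz":0,"yaw":0},
    {"dx":0.0045,"dy":-0.0135,"dz":0,"yaw":0},
    {"dx":0.002,"dy":-0.0065,"dz":0,"yaw":0},
    {"dx":0,"dy":0,"dz":0,"yaw":0},
    {"dx":0,"dy":0,"dz":0,"yaw":0}
  ]
}}

```text
t: 14.75
eef_pos: [377.1, 147.6, 239.5]
tcp_rot: [-3.141, -0.0, 1.902]
ft_force: [-0.4, 0.3, -4.1]
opening: 0.182
grip_force: 30.0
```

```bash
cat >> st.py <<'E'
c=read_camera('wrist');W=pts(c);Z=W[...,2];a=np.radians(19);xa=np.array([np.cos(a),np.sin(a),0]);ya=np.array([-np.sin(a),np.cos(a),0]);S=np.array([462.9,178.7,0.])
X=(W-S)@xa;Y=(W-S)@ya;T=s['eef_pos']; tx=(T-S)@xa;ty=(T-S)@ya;print('tcp in scale',tx.round(1),ty.round(1))
cv2.imwrite('pics/w_%d.png'%(s['t']*100),c['color'][...,::-1])
k=(abs(X-tx)<25)&(abs(Y-ty)<75)&(abs(Z-T[2])<18)
# bare wires each side of the grip
for lo,hi in((-52,-30),(30,52)):
    m=k&(Y-ty>lo)&(Y-ty<hi)
    if m.sum()>5:print('wire',lo,m.sum(),'x',np.median(X[m]).round(1),'z90',np.percentile(Z[m],90).round(1))
m=(abs(X-tx)<95)&(abs(Y-ty)<95)&(Z<T[2]-52)&(Z>T[2]-62)
if m.sum(): print('rim',m.sum(),np.percentile(np.c_[X[m],Y[m],Z[m]],[1,50,99],axis=0).round(1).tolist())
E
python3 st.py
```

```text
14.9 [377.1 147.8 239.6] [-3.1416e+00 -1.0000e-04  1.9034e+00] F [-0.06  0.54 -4.58] [0.22 0.16 0.53] M [-0.02 -0.11 -0.03] 29.995700865983963 0.1807321378489401
tcp in scale -91.2 -1.2
wire -52 409 x -91.1 z90 242.8
wire 30 919 x -91.6 z90 243.1
rim 7499 [[-158.5, -19.9, 177.7], [-86.8, 21.5, 179.2], [-24.2, 65.7, 181.3]]
```

Emit:
{"method": "arm_command", "body": {
  "deltas": [
    {"dx":0.0047,"dy":0.0017,"dz":0,"yaw":0},
    {"dx":0.0095,"dy":0.0034,"dz":0,"yaw":0},
    {"dx":0.0114,"dy":0.0041,"dz":0,"yaw":0},
    {"dx":0.0114,"dy":0.0041,"dz":0,"yaw":0},
    {"dx":0.0114,"dy":0.0041,"dz":0,"yaw":0},
    {"dx":0.0114,"dy":0.0041,"dz":0,"yaw":0},
    {"dx":0.0095,"dy":0.0034,"dz":0,"yaw":0},
    {"dx":0.0076,"dy":0.0027,"dz":0,"yaw":0},
    {"dx":0.005,"dy":0.0018,"dz":0,"yaw":0},
    {"dx":0.0029,"dy":0.0011,"dz":0,"yaw":0},
    {"dx":0,"dy":0,"dz":0,"yaw":0},
    {"dx":0,"dy":0,"dz":0,"yaw":0}
  ]
}}

```text
t: 16.15
eef_pos: [461.8, 177.8, 239.7]
tcp_rot: [-3.141, -0.0, 1.903]
ft_force: [0.4, 1.0, -5.3]
opening: 0.178
grip_force: 30.0
```

```bash
cat >> st.py <<'E'
# prong profile where visible
if -20<tx<20:
  for sg in(1,-1):
    o=[]
    for lo in range(-34,32,4):
      k=(X>=lo)&(X<lo+4)&(abs(Y-sg*40)<6)&(Z>140)&(Z<250)
      if k.sum()>3:o.append((lo+2,int(k.sum()),np.percentile(Z[k],50).round(1)))
    print(sg,o)
E
python3 st.py
```

```text
16.3 [461.8 177.8 239.8] [3.1415 0.     1.9027] F [ 0.41  0.06 -5.01] [0.18 0.58 0.2 ] M [ 0.02 -0.12 -0.04] 29.995646327733994 0.18690770646703597
tcp in scale -1.3 -0.5
wire -52 406 x -1.7 z90 243.0
wire 30 1635 x -2.7 z90 243.0
rim 7183 [[-68.8, -19.1, 177.8], [-10.4, 20.4, 179.3], [65.6, 66.4, 181.4]]
1 [(-28, 22, np.float64(224.8)), (-24, 209, np.float64(226.6)), (-20, 247, np.float64(226.7)), (-16, 214, np.float64(221.2)), (-12, 186, np.float64(214.5)), (-8, 161, np.float64(207.2)), (-4, 244, np.float64(241.9)), (0, 286, np.float64(242.3)), (4, 175, np.float64(199.7)), (8, 259, np.float64(203.8)), (12, 305, np.float64(209.8)), (16, 328, np.float64(216.4)), (20, 328, np.float64(219.8)), (24, 331, np.float64(219.4)), (28, 327, np.float64(219.5)), (32, 303, np.float64(220.4))]
-1 [(-4, 135, np.float64(241.9)), (0, 172, np.float64(242.2))]
```

Emit:
{"method": "arm_command", "body": {
  "deltas": [
    {"dx":0.0012,"dy":0.0004,"dz":0,"yaw":0},
    {"dx":0.0012,"dy":0.0004,"dz":0,"yaw":0},
    {"dx":0,"dy":0,"dz":-0.004,"yaw":0},
    {"dx":0,"dy":0,"dz":-0.005,"yaw":0},
    {"dx":0,"dy":0,"dz":-0.005,"yaw":0},
    {"dx":0,"dy":0,"dz":-0.005,"yaw":0},
    {"dx":0,"dy":0,"dz":-0.005,"yaw":0},
    {"dx":0,"dy":0,"dz":-0.003,"yaw":0},
    {"dx":0,"dy":0,"dz":-0.002,"yaw":0},
    {"dx":0,"dy":0,"dz":0,"yaw":0},
    {"dx":0,"dy":0,"dz":0,"yaw":0}
  ]
}}

```text
t: 17.45
eef_pos: [464.5, 178.7, 210.7]
tcp_rot: [3.141, 0.0, 1.903]
ft_force: [-0.8, 0.5, -5.1]
opening: 0.183
grip_force: 30.0
```

```bash
python3 st.py
```

```text
17.6 [464.5 178.7 210.8] [3.1411 0.     1.9027] F [ 0.12  0.2  -4.97] [0.57 0.59 0.27] M [ 0.02 -0.13  0.02] 29.995799213647842 0.17852364813708047
tcp in scale 1.5 -0.5
wire -52 1318 x 2.0 z90 214.3
wire 30 3825 x 0.9 z90 225.7
rim 6544 [[-65.9, -19.3, 148.9], [-19.5, 17.8, 150.4], [68.7, 66.4, 152.5]]
1 [(-28, 25, np.float64(224.9)), (-24, 280, np.float64(226.6)), (-20, 374, np.float64(226.7)), (-16, 316, np.float64(221.3)), (-12, 278, np.float64(214.4)), (-8, 238, np.float64(207.2)), (-4, 207, np.float64(200.5)), (0, 316, np.float64(213.4)), (4, 259, np.float64(212.4)), (8, 247, np.float64(205.5)), (12, 328, np.float64(211.6)), (16, 386, np.float64(218.0)), (20, 378, np.float64(221.1)), (24, 361, np.float64(221.2)), (28, 359, np.float64(221.1)), (32, 328, np.float64(221.3))]
-1 [(-12, 71, np.float64(213.5)), (-8, 241, np.float64(206.3)), (-4, 111, np.float64(201.6)), (0, 176, np.float64(213.2)), (4, 160, np.float64(212.9)), (8, 187, np.float64(205.3)), (12, 236, np.float64(211.7)), (16, 32, np.float64(217.0))]
```

Emit:
{"method": "arm_command", "body": {
  "deltas": [
    {"dx":0,"dy":0,"dz":-0.002,"yaw":0},
    {"dx":0,"dy":0,"dz":-0.002,"yaw":0},
    {"dx":0,"dy":0,"dz":-0.002,"yaw":0},
    {"dx":0,"dy":0,"dz":-0.002,"yaw":0},
    {"dx":0,"dy":0,"dz":-0.002,"yaw":0},
    {"dx":0,"dy":0,"dz":-0.002,"yaw":0},
    {"dx":0,"dy":0,"dz":-0.002,"yaw":0},
    {"dx":0,"dy":0,"dz":-0.002,"yaw":0},
    {"dx":0,"dy":0,"dz":0,"yaw":0},
    {"dx":0,"dy":0,"dz":0,"yaw":0}
  ]
}}

```text
t: 18.65
eef_pos: [464.5, 178.7, 194.7]
tcp_rot: [3.141, 0.0, 1.903]
ft_force: [0.0, 0.1, -3.7]
opening: 0.181
grip_force: 30.0
```

```bash
python3 st.py
```

```text
18.8 [464.5 178.7 194.8] [3.1413 0.     1.9027] F [-0.35 -0.26 -3.48] [0.34 0.47 0.24] M [-0.03 -0.04 -0.02] 29.995980709791183 0.1776786216151807
tcp in scale 1.5 -0.5
wire -52 1535 x 1.6 z90 202.0
wire 30 3008 x 1.5 z90 211.4
rim 6378 [[-66.0, -19.5, 132.8], [-21.8, 18.8, 134.2], [68.6, 66.4, 136.5]]
1 [(-28, 23, np.float64(216.4)), (-24, 308, np.float64(218.0)), (-20, 405, np.float64(218.0)), (-16, 357, np.float64(212.7)), (-12, 309, np.float64(205.8)), (-8, 263, np.float64(198.4)), (-4, 211, np.float64(191.9)), (0, 332, np.float64(197.2)), (4, 265, np.float64(196.1)), (8, 256, np.float64(197.3)), (12, 287, np.float64(203.9)), (16, 318, np.float64(210.6)), (20, 279, np.float64(213.1)), (24, 269, np.float64(213.1)), (28, 275, np.float64(213.2)), (32, 276, np.float64(213.2))]
-1 [(-12, 86, np.float64(201.3)), (-8, 274, np.float64(197.1)), (-4, 182, np.float64(191.6)), (0, 217, np.float64(197.3)), (4, 189, np.float64(196.0)), (8, 253, np.float64(195.6)), (12, 223, np.float64(201.0)), (16, 15, np.float64(204.1))]
```

Emit:
{"method": "arm_command", "body": {
  "deltas": [
    {"dx":0,"dy":0,"dz":-0.002,"yaw":0},
    {"dx":0,"dy":0,"dz":-0.002,"yaw":0},
    {"dx":0,"dy":0,"dz":-0.002,"yaw":0},
    {"dx":0,"dy":0,"dz":-0.002,"yaw":0},
    {"dx":0,"dy":0,"dz":-0.002,"yaw":0},
    {"dx":0,"dy":0,"dz":-0.002,"yaw":0},
    {"dx":0,"dy":0,"dz":-0.002,"yaw":0},
    {"dx":0,"dy":0,"dz":-0.001,"yaw":0},
    {"dx":0,"dy":0,"dz":0,"yaw":0},
    {"dx":0,"dy":0,"dz":0,"yaw":0}
  ]
}}

```text
t: 19.85
eef_pos: [464.5, 178.7, 179.7]
tcp_rot: [3.141, 0.0, 1.903]
ft_force: [-1.2, -0.5, -0.5]
opening: 0.18
grip_force: 30.0
```

```bash
sed -i 's/range(4)/range(16)/;s/i<3/i<15/' st.py; python3 st.py
```

```text
20.6 [464.5 178.7 179.7] [3.1414 0.     1.9027] F [-0.48 -0.18 -0.52] [0.59 0.3  0.36] M [ 0.   -0.05  0.03] 29.996621757745743 0.18258301603747595
tcp in scale 1.5 -0.6
wire -52 1538 x 1.6 z90 187.1
wire 30 3002 x 1.5 z90 196.1
rim 6346 [[-66.0, -19.6, 117.7], [-21.7, 18.5, 119.1], [68.6, 66.4, 121.4]]
1 [(-32, 57, np.float64(246.6)), (-28, 261, np.float64(246.6)), (-24, 539, np.float64(204.3)), (-20, 640, np.float64(204.0)), (-16, 594, np.float64(201.0)), (-12, 532, np.float64(194.4)), (-8, 360, np.float64(185.1)), (-4, 223, np.float64(176.9)), (0, 336, np.float64(182.2)), (4, 269, np.float64(181.1)), (8, 255, np.float64(182.1)), (12, 452, np.float64(191.2)), (16, 548, np.float64(198.0)), (20, 522, np.float64(199.2)), (24, 516, np.float64(199.4)), (28, 526, np.float64(199.3)), (32, 505, np.float64(199.2))]
-1 [(-12, 86, np.float64(186.4)), (-8, 272, np.float64(182.2)), (-4, 185, np.float64(176.7)), (0, 214, np.float64(182.2)), (4, 191, np.float64(181.1)), (8, 254, np.float64(181.0)), (12, 221, np.float64(185.7)), (16, 15, np.float64(187.9))]
```

Emit:
{"method": "arm_command", "body": {
  "deltas": [
    {"dx":0,"dy":0,"dz":-0.0008,"yaw":0},
    {"dx":0,"dy":0,"dz":-0.0008,"yaw":0},
    {"dx":0,"dy":0,"dz":-0.0008,"yaw":0},
    {"dx":0,"dy":0,"dz":0,"yaw":0},
    {"dx":0,"dy":0,"dz":0,"yaw":0}
  ]
}}

```text
t: 21.15
eef_pos: [464.5, 178.7, 177.3]
tcp_rot: [3.141, 0.0, 1.903]
ft_force: [-0.1, 0.9, -0.1]
opening: 0.182
grip_force: 30.0
```

```bash
sed -i 's/range(16)/range(30)/;s/i<15/i<29/' st.py; python3 st.py|head -5
```

```text
22.6 [464.5 178.7 177.3] [3.1415 0.     1.9027] F [-0.44  0.24 -0.04] [0.38 0.55 0.49] M [-0.01 -0.08 -0.  ] 29.99659851193428 0.18444661075538063
tcp in scale 1.5 -0.5
wire -52 1544 x 1.6 z90 184.8
wire 30 2996 x 1.5 z90 193.8
rim 6329 [[-66.0, -19.7, 115.3], [-21.8, 18.5, 116.7], [68.6, 66.4, 119.0]]
```

Emit:
{"method": "arm_command", "body": {
  "deltas": [
    {"dx":0,"dy":0,"dz":0,"yaw":0},
    {"dx":0,"dy":0,"dz":0,"yaw":0},
    {"dx":0,"dy":0,"dz":0,"yaw":0},
    {"dx":0,"dy":0,"dz":0,"yaw":0},
    {"dx":0,"dy":0,"dz":0,"yaw":0}
  ],
  "gripper": 0.026
}}

```text
t: 23.15
eef_pos: [464.5, 178.7, 177.3]
tcp_rot: [3.142, -0.0, 1.903]
ft_force: [-0.1, 0.2, 0.6]
opening: 0.278
grip_force: 0.0
```

Emit:
{"method": "arm_command", "body": {
  "deltas": [
    {"dx":0,"dy":0,"dz":0,"yaw":0},
    {"dx":0,"dy":0,"dz":0,"yaw":0},
    {"dx":0,"dy":0,"dz":0,"yaw":0},
    {"dx":0,"dy":0,"dz":0,"yaw":0},
    {"dx":0,"dy":0,"dz":0,"yaw":0},
    {"dx":0,"dy":0,"dz":0,"yaw":0}
  ],
  "gripper": 0.055
}}

```text
t: 23.75
eef_pos: [464.5, 178.6, 177.3]
tcp_rot: [3.142, 0.0, 1.903]
ft_force: [-0.1, 0.2, -0.4]
opening: 0.574
grip_force: 0.0
```

```bash
sed -i 's/range(30)/range(4)/;s/i<29/i<3/' st.py; python3 st.py|head -5
```

```text
23.9 [464.5 178.7 177.3] [3.1415 0.     1.9027] F [0.23 0.07 0.23] [0.46 0.12 0.68] M [ 0.01 -0.13  0.04] 0.0 0.5808849655949021
tcp in scale 1.5 -0.5
wire -52 1858 x 0.7 z90 187.3
wire 30 2938 x 1.5 z90 193.7
rim 6450 [[-67.8, -40.9, 115.3], [-28.4, 13.1, 117.3], [65.4, 66.4, 120.4]]
```

Released cleanly. Rise straight up, then away toward the front.

Emit:
{"method": "arm_command", "body": {
  "deltas": [
    {"dx":0,"dy":0,"dz":0.005,"yaw":0},
    {"dx":0,"dy":0,"dz":0.01,"yaw":0},
    {"dx":0,"dy":0,"dz":0.015,"yaw":0},
    {"dx":0,"dy":0,"dz":0.02,"yaw":0},
    {"dx":0,"dy":0,"dz":0.03,"yaw":0},
    {"dx":0,"dy":0,"dz":0.03,"yaw":0},
    {"dx":0,"dy":0,"dz":0.03,"yaw":0},
    {"dx":0,"dy":0,"dz":0.03,"yaw":0},
    {"dx":0,"dy":0,"dz":0.03,"yaw":0},
    {"dx":-0.018,"dy":-0.032,"dz":0.02,"yaw":0},
    {"dx":-0.018,"dy":-0.032,"dz":0.02,"yaw":0},
    {"dx":-0.018,"dy":-0.032,"dz":0.01,"yaw":0},
    {"dx":0,"dy":0,"dz":0,"yaw":0},
    {"dx":0,"dy":0,"dz":0,"yaw":0}
  ]
}}

```text
t: 25.35
eef_pos: [410.1, 82.3, 428.3]
tcp_rot: [3.14, 0.0, 1.901]
ft_force: [-0.1, 0.7, -0.8]
opening: 0.58
grip_force: 0.0
```

```bash
python3 st.py|head -2; python3 - <<'E'
from h import *
c=read_camera('scene');t=read_camera('wrist')
a=cv2.resize(c['color'][190:390,180:340],(400,500));b=cv2.resize(t['color'],(400,300))
cv2.imwrite('pics/fin.png',np.hstack([a,cv2.copyMakeBorder(b,0,200,0,0,cv2.BORDER_CONSTANT)])[...,::-1])
E
```

```text
25.5 [410.6  83.2 427.1] [-3.1412e+00 -3.0000e-04  1.9033e+00] F [ 0.02  0.41 -0.09] [0.39 0.34 0.46] M [-0.   -0.14  0.04] 0.0 0.576767063109451
tcp in scale -80.5 -73.3
```

View pics/fin.png

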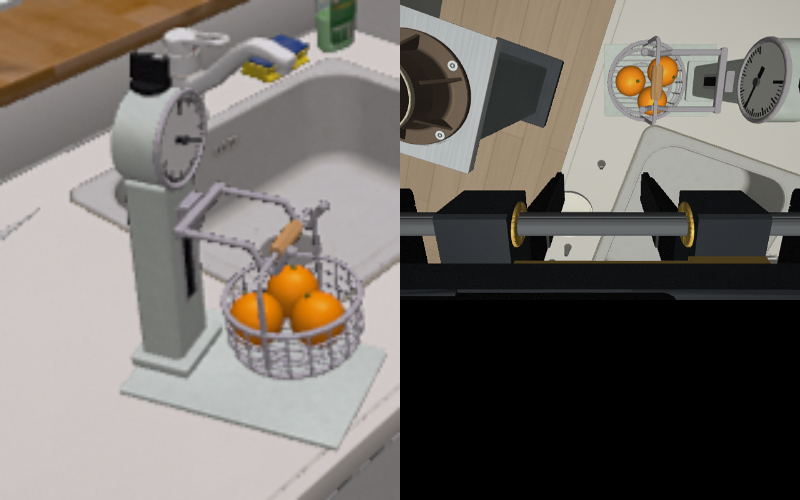

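Emit:
{"method": "arm_command", "body": {
  "deltas": [
    {"dx":0,"dy":0,"dz":0,"yaw":0},
    {"dx":0,"dy":0,"dz":0,"yaw":0},
    {"dx":0,"dy":0,"dz":0,"yaw":0},
    {"dx":0,"dy":0,"dz":0,"yaw":0},
    {"dx":0,"dy":0,"dz":0,"yaw":0},
    {"dx":0,"dy":0,"dz":0,"yaw":0},
    {"dx":0,"dy":0,"dz":0,"yaw":0},
    {"dx":0,"dy":0,"dz":0,"yaw":0},
    {"dx":0,"dy":0,"dz":0,"yaw":0},
    {"dx":0,"dy":0,"dz":0,"yaw":0},
    {"dx":0,"dy":0,"dz":0,"yaw":0},
    {"dx":0,"dy":0,"dz":0,"yaw":0},
    {"dx":0,"dy":0,"dz":0,"yaw":0},
    {"dx":0,"dy":0,"dz":0,"yaw":0},
    {"dx":0,"dy":0,"dz":0,"yaw":0}
  ]
}}

```text
t: 27.15
eef_pos: [410.5, 82.7, 427.3]
tcp_rot: [3.142, 0.0, 1.903]
ft_force: [0.7, 1.3, 0.4]
opening: 0.579
grip_force: 0.0
```

```bash
python3 - <<'E'
from h import *
S=np.array([463.5,179]);p=None
for i in range(5):
    c=read_camera('wrist');W=pts(c);r=np.hypot(*(np.moveaxis(W[...,:2],-1,0)-S[:,None,None]))
    k=(r>62)&(r<76)&(W[...,2]>105)&(W[...,2]<135);q=W[k]-[*S,0]
    for _ in range(4):
        A=np.c_[q[:,:2],np.ones(len(q))];f=np.linalg.lstsq(A,q[:,2],rcond=None)[0];e=q[:,2]-A@f;q=q[abs(e)<max(2,1.5*e.std())]
    d=0 if p is None else np.abs(c['color'][0:200,300:560].astype(int)-p).mean(); p=c['color'][0:200,300:560].astype(int)
    print(len(q),'tilt deg',np.degrees(f[:2]).round(2),'z',f[2].round(2),'imgdiff',round(float(d),2))
E
```

```text
1479 tilt deg [-3.38 -1.16] z 116.61 imgdiff 0.0
1470 tilt deg [-3.38 -1.13] z 116.6 imgdiff 1.02
1489 tilt deg [-3.34 -1.14] z 116.61 imgdiff 1.02
1470 tilt deg [-3.36 -1.16] z 116.63 imgdiff 1.01
1490 tilt deg [-3.3  -1.08] z 116.64 imgdiff 1.02
```

```bash
python3 -c "
from cell import job_done; print(job_done())"
```

```text
the job is handed in; nothing more can be done
None
```

The job is handed in: the scale is zeroed, and the basket hangs in the twin hook with all three mandarins, still and about 3.5° off level; it weighs about 5 N (26 mm of hook travel).

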